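# Open the child-safe tub and put the stray tablet in

### The arm

A 6-joint arm with a two-finger parallel gripper is mounted at the origin on a cart in front of the work surface, level with it; the furniture and walls round the work are solid. World frame = base frame: x ahead of the robot, y to its left, z up, the work surface at z = 0. Lengths are in m, angles in rad, forces in N, time in s.
With the tool pointing down it reaches from about 0.375 to 0.975 m from the base axis. Payload 3.8 kg.
Tool frame: the origin (TCP) lies midway between the tips of the shut fingers; the grasp point (between the pads) lies 19 mm behind it; z points along the fingers, y is the direction in which the jaws open and shut (so a half turn about z gives the same grasp; the last joint's range is limited). The gripper opens to 85 mm and grips with 20 to 120 N. Pads are 22 mm wide; open, the fingers measure 114 mm over their backs; the gripper's body (76 mm by 85 mm) begins 54 mm behind the grasp point. The pads swing forward as they close: fully open they stand 13 mm farther back than shut.
Start: joints at [-0.037, 0.264, 1.604, -0, 1.274, -0.037], TCP at [0.675, -0, 0.231] pointing down, gripper open.
Joint ranges: [-2.63, 2.63], [-0.94, 2.18], [0.31, 2.57], [-1.31, 4.45], [0, 2.66], [-2.55, 2.55]. Speed limits (rad/s): [2.57, 2.57, 3.14, 3.14, 3.14, 3.14].

### API

Orientations are given as a rotation vector (axis times angle).
In Python, from workcell import bot gives the robot as it stands. The module is installed in compiled form; this text tells all that it offers.
- The arm moves only by the tool move_arm, never from a script. Its argument "steps" is a list of rows, each a list of 5 numbers: the shift along the tool's x, y, z in mm, then the turn about the tool's z in degrees, then the opening in per cent of the stroke, from 0 (shut) to 100 (fully open). In form: [[tx, ty, tz, turn, claw], ...]. A call has 1 to 20 rows; each row is the pose to reach, as a shift and turn from the pose commanded when the call began, along the tool's axes at that moment; what a row does not reach only later rows make up. A row lasts 1/10 s, in which the tool goes at most 50 mm and 8.59 degrees, less where a joint would pass 70% of its speed; a pose out of reach is approached as far as the arm can. A call with a gripper value outside its range is refused whole. The fingers move at their own pace and stop on an object; "newtons" is the grip in N (left out, the last holds). Time passes only in rows, so rows that repeat a pose let the fingers close. It gives the time, the measured TCP pose, the force and the opening at its end, in the units of the state.
- bot.read_state(): the state, without advancing time (a new reading comes with each control period).
- bot.read_camera(name): name is "scene" or "side" or "wrist"; returns a dict with "pixels" (400x640x3 uint8, red, green, blue), "depth" (400x640 float32, m along the optical axis (not along the pixel's ray), 0 where there is no reading), "fovy" (degrees; the focal length in pixels is half the picture's height over the tangent of half this angle, whatever the lens; pixels are square), "cx", "cy" (the principal point, pixels), "k1" (the pictures are not rectified: a ray, as slopes to the right and down, at radius r is drawn at 1 + k1 r^2 times it, then the intrinsics apply), "xyz" and "attitude" of the camera in the world. Camera axes: x right, y up, looking along -z (the intrinsics and any distortion apply to the point x, -y, -z); pixel columns grow to the right and rows downward; lengths in m; the calibration is good to about 2 mm. A picture is of the moment at which its call begins.
- bot.finish_job(): hands the job in, once; it reports no verdict.
The state is a dict: "time": time; "q": joint angles; "joint_vel": joint speeds; "joint_torque": joint torques, N m; "tool_pos": TCP position; "tcp_rot": TCP orientation; "wrist_force": force on the tool from outside, world axes, zero at the start; "torque": the same for the moment, N m; "width": opening from 0.0 (shut) to 1.0 (fully open).
Only numpy, scipy, OpenCV 4.12 (cv2) and the standard library are available. Lean on these libraries where they do the work, as an engineer would, in place of code of your own. Each camera call takes 0.05 s, during which the arm holds its last target.

### The job

Open the blue dishwasher-tablet tub: squeeze the two orange side tabs of its white safety cap inward, keep them squeezed while turning the cap anticlockwise, lift it off and stand it upright, the way it sat on the tub, in the middle of the round dark coaster. Then find the one dishwasher tablet (blue and white with a red dot) among the odds and ends in the shallow grey tray and drop it into the open tub. Leave the cap on the coaster and leave everything else where it is.

Things in the scene. Friction and masses are not known exactly. Their poses are not given: they have to be found in the camera images.
- tub: Blue hollow round dishwasher-tablet tub, stuck to the worktop so it cannot slide, turn or be lifted. Diameter 94 mm; flat shoulder 61 mm high; neck 52 mm outside, 45 mm inside, its rim 92 mm high. Origin: centre of the underside; z up. At the start its y axis runs along the line through the cap's two tabs.
- tub_shoulder (a point): Centre of the tub's shoulder, 61 mm above the worktop. Round the cap's foot, up to 47 mm from the axis, stand two brackets (tops 74 mm above the worktop) that hold two lugs of the cap down, and two stops (tops 70.5 mm) that the tabs' feet run against unless squeezed.
- tub_mouth (a point): Centre of the tub's mouth (inside diameter 45 mm), at the rim of the neck, 92 mm above the worktop.
- cap: White round safety cap, loose, sitting on the tub's neck, with two orange upright side tabs; about 90 g. 82 mm across its lugs and tab feet at the bottom, 66 mm across the skirt, 35 mm tall in the middle, 43 mm at the tabs. Origin: centre of its underside, 63 mm above the worktop while on the tub. z up, y axis along the line through the two tabs.
- cap_top (a point): Centre of the cap's top, 35 mm above its underside. To open: squeeze both tabs fully and, squeezed all the while, turn the cap anticlockwise seen from above by about 50 degrees (free to lift from 30 degrees on; a stop ends the turn at about 65), then lift it straight up 40 mm or more. Unsqueezed it does not turn, unturned it does not lift.
- cap_grip (a point): On the cap's axis midway between the tabs, 36 mm above the cap's underside: the height to grip them. The tabs' flat ribbed outer faces are 24 mm wide, 69 mm apart at rest (59 mm squeezed), and end 7 mm above this point. Fingertips 20 mm below this point still clear the tub's brackets.
- tab_left (a joint): Inward travel of the tab on the cap's +y side, m: 0 at rest, 0.005 fully squeezed; its foot clears the stop from about 0.004. Spring: 3 N at the start, 9 N fully in; a grip of 15 to 25 N squeezes both fully.
- tab_right (a joint): The same for the tab on the cap's -y side.
- coaster: Round dark rubber coaster fixed on the worktop, 130 mm across, 6 mm thick. Origin: centre of its underside.
- tray: Shallow open grey tray fixed on the worktop, 170 x 230 mm (its x, y), walls 28 mm high and 5 mm thick, floor 5 mm thick. Origin: centre of its underside. It holds the tablet and four other small things, about 65 mm apart.
- tablet: The dishwasher tablet, the only one: a small rounded block 30 x 20 x 14 mm (its x, y, z), lower half white, upper half blue, with a red dot 11 mm wide on top; 20 g. It lies flat on the tray's floor. Origin: centre of its underside.
- stopper: Cork stopper standing in the tray, 25 mm across, 30 mm tall. Origin: centre of its underside. Not needed.
- clip: Green bag clip lying in the tray, 34 x 11 x 14 mm. Origin: centre of its underside. Not needed.
- sink_plug: Black rubber sink plug in the tray, 36 mm across, 22 mm tall. Origin: centre of its underside. Not needed.
- scrub_block: Yellow and green scrubbing block in the tray, 28 x 22 x 20 mm. Origin: centre of its underside. Not needed.
- honey_jar: Honey jar standing behind the work, 64 mm across, 97 mm tall. Origin: centre of its underside.
- salt_mill: Glass salt mill with a clear cap standing behind the work, 51 mm across, 124 mm tall. Origin: centre of its underside.
- kitchen_timer: White round kitchen timer in front, 68 mm across, 58 mm tall. Origin: centre of its underside.
- fish_tin: Red flat tin in front, 86 mm across, 40 mm tall. Origin: centre of its underside.
- mug_blue: Cream mug at the back, 78 mm deep, 116 mm wide with its handle, 101 mm tall; fixed. Origin: about the centre of its underside.

How it is judged:
By the outcome, as a careful person would: the job done as asked, in the order asked, and still so for the second after the job is handed in, with the robot touching nothing.
It also fails if it takes over 61 s, if anything falls off the work surface, if the arm or the gripper's body presses on something with over 40 N, if the wrist force passes 120 N, or if a joint passes its speed limit or range.

## Working session

There is one attempt and no reset: what is moved stays moved. The work goes in short steps, Python scripts to look and compute and a tool call to move; the robot and the scene stay as the last step left them, time stands still between calls to the robot, and variables do not carry over. Pictures are saved under pics/ and viewed, and the job is handed in when it is done.

Besides the shell and the picture viewer there is one more tool, called after ">>>" by a JSON object that holds its "api" and its "payload", one argument or row to a line. move_arm: Moves the arm, as the interface text tells. Its arguments: {"type":"object","properties":{"steps":{"type":"array","items":{"type":"array","items":{"type":"number"}}},"newtons":{"type":"number"}},"required":["steps"]}

```bash
mkdir -p pics; cat > h.py <<'E'
import numpy as np, cv2, pickle
from scipy.spatial.transform import Rotation as R
from workcell import bot
def grab(name,tag):
    d=bot.read_camera(name)
    cv2.imwrite(f'pics/{tag}.png',cv2.cvtColor(d['pixels'],cv2.COLOR_RGB2BGR))
    pickle.dump(d,open(f'pics/{tag}.pkl','wb'))
    return d
def load(tag): return pickle.load(open(f'pics/{tag}.pkl','rb'))
def att(d):
    a=np.array(d['attitude'],float)
    if a.shape==(3,3): return a
    if a.size==3: return R.from_rotvec(a).as_matrix()
    raise Exception(a)
def K(d):
    f=200/np.tan(np.radians(d['fovy'])/2)
    return np.array([[f,0,d['cx']],[0,f,d['cy']],[0,0,1.]])
def rays(d,uv):
    uv=np.array(uv,float).reshape(-1,1,2)
    n=cv2.undistortPoints(uv,K(d),np.array([d['k1'],0,0,0.]),).reshape(-1,2)
    v=np.c_[n[:,0],-n[:,1],-np.ones(len(n))]
    return v@att(d).T
def onplane(d,uv,z):
    r=rays(d,uv); o=np.array(d['xyz']); t=(z-o[2])/r[:,2]
    return o+r*t[:,None]
def bydepth(d,uv):
    uv=np.array(uv).reshape(-1,2); r=rays(d,uv)
    dep=d['depth'][uv[:,1].astype(int),uv[:,0].astype(int)]
    return np.array(d['xyz'])+r*dep[:,None]
E
python3 - <<'E'
from h import *
s=bot.read_state(); print(s)
for n in ['scene','side','wrist']:
    d=grab(n,n+'0'); print(n,{k:v for k,v in d.items() if k not in('pixels','depth')})
E
```

```text
{'time': 0.0, 'q': array([-3.68973214e-02,  2.64772871e-01,  1.60536601e+00, -4.17761668e-05,
        1.27367205e+00, -3.69132801e-02]), 'joint_vel': array([ 6.83746409e-04, -4.35867406e-04, -2.35045198e-05, -7.19003328e-04,
        2.96593791e-04, -9.46189048e-04]), 'joint_torque': array([ 6.10465631e-04, -5.15121067e+01, -3.67308676e+01, -4.07824507e-05,
        1.31324201e-02,  1.46811578e-05]), 'tool_pos': array([6.74281976e-01, 1.25654596e-05, 2.29953034e-01]), 'tcp_rot': array([-2.22027937, -2.22034206,  0.00241603]), 'wrist_force': array([ 0.38806578,  0.13942724, -0.48508619]), 'torque': array([0.00151569, 0.02618452, 0.03160674]), 'width': 1.001903234363188}
scene {'fovy': 51.12859182371094, 'cx': 328.47575998102155, 'cy': 203.23465373630344, 'k1': -0.09749937889212913, 'xyz': array([-0.49764173, -0.14835075,  0.73737808]), 'attitude': array([ 0.8165109 , -0.71806361, -1.34045076])}
side {'fovy': 42.52332471862343, 'cx': 324.1824054314937, 'cy': 195.46526363898857, 'k1': 0.0482205002802663, 'xyz': array([0.30677998, 1.39832789, 1.05262837]), 'attitude': array([ 0.11145783, -1.40572362, -2.65627466])}
wrist {'fovy': 71.9717794996555, 'cx': 322.7501945762694, 'cy': 201.41100372736375, 'k1': -0.03710586798694396, 'xyz': array([0.67461003, 0.08345254, 0.37165308]), 'attitude': array([-0.3287931 ,  0.0028271 ,  0.00076506])}
```

View pics/scene0.png

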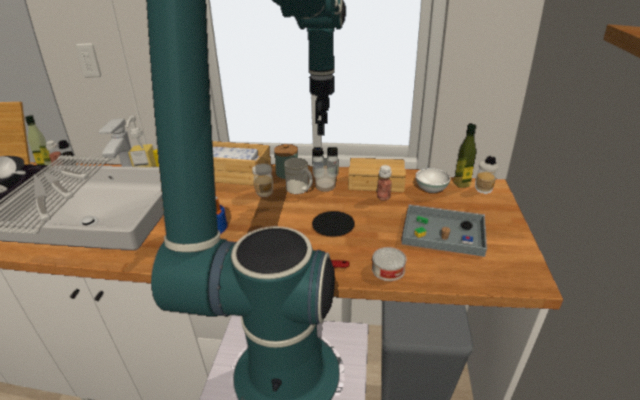

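View pics/side0.png

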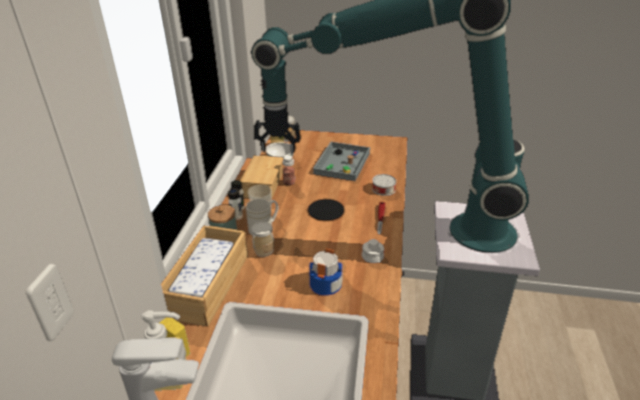

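View pics/wrist0.png

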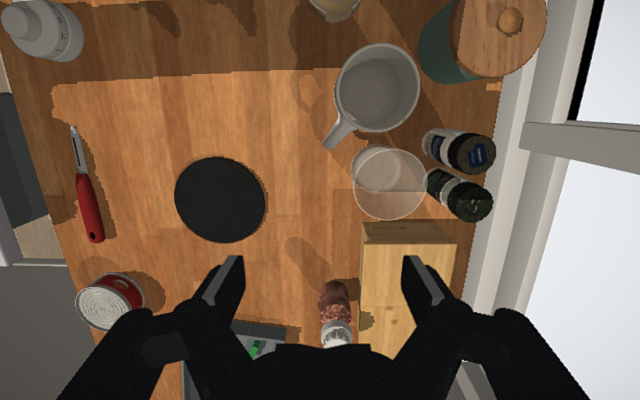

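The scene view shows the tub at (215,215), half hidden by the arm, the coaster at (333,223) and the tray at (444,230). The side view shows the tub at (325,275) with its white and orange cap at (325,263). The wrist view shows the coaster at (220,199). Next I'll get rough positions.

```bash
python3 - <<'E'
from h import *
s=load('side0'); c=load('scene0'); w=load('wrist0')
print('tub capmid',onplane(s,[[325,263]],.095), 'bydepth',bydepth(s,[[325,260],[322,268]]))
print('coaster side',onplane(s,[[326,210]],.006),'scene',onplane(c,[[333,223]],.006),'wrist',onplane(w,[[220,199]],.006))
print('tray side',onplane(s,[[341,161]],.01),'scene',onplane(c,[[444,230]],.01))
i=s['pixels'][235:310,285:365]; cv2.imwrite('pics/tubzoom.png',cv2.resize(i,None,fx=7,fy=7,interpolation=cv2.INTER_CUBIC)[...,::-1])
i=s['pixels'][135:190,300:380]; cv2.imwrite('pics/trayzoom.png',cv2.resize(i,None,fx=8,fy=8,interpolation=cv2.INTER_CUBIC)[...,::-1])
i=c['pixels'][200:260,395:495]; cv2.imwrite('pics/trayzoom2.png',cv2.resize(i,None,fx=8,fy=8,interpolation=cv2.INTER_CUBIC)[...,::-1])
E
```

```text
tub capmid [[0.47118347 0.33582931 0.095     ]] bydepth [[0.47196903 0.33062638 0.10135598]
 [0.47692286 0.35296046 0.09107448]]
coaster side [[ 0.52456681 -0.03469228  0.006     ]] scene [[ 0.52184213 -0.04595872  0.006     ]] wrist [[ 0.52896009 -0.03790017  0.006     ]]
tray side [[ 0.51454238 -0.3691369   0.01      ]] scene [[ 0.50820994 -0.37345127  0.01      ]]
```

View pics/tubzoom.png

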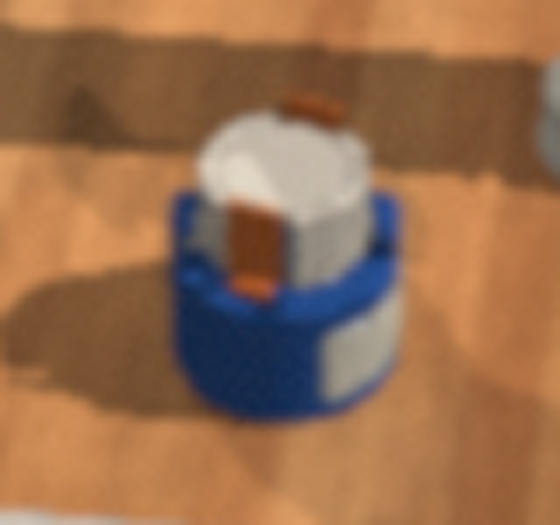

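View pics/trayzoom2.png

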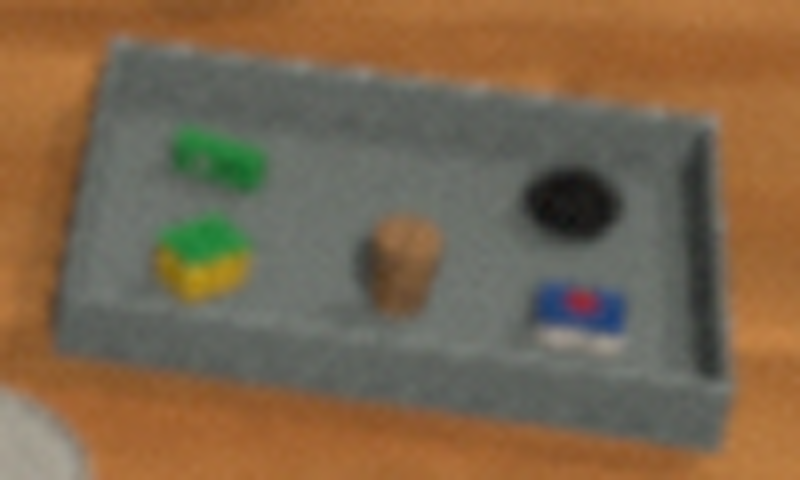

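Rough positions are tub (0.472, 0.335), coaster (0.525, -0.04) and tray (0.51, -0.37). The tablet is at about (467,238) in the scene view. I'll move the wrist camera next to the tub for a precise look.

>>> {"api": "move_arm", "payload": {
  "steps": [
    [220,-204,0,0,100],
    [220,-204,0,0,100],
    [220,-204,0,0,100],
    [220,-204,0,0,100],
    [220,-204,0,0,100],
    [220,-204,0,0,100],
    [220,-204,0,0,100],
    [220,-204,0,0,100],
    [220,-204,0,0,100]
  ]
}}

```text
time: 1.05
tool_pos: [0.4716, 0.2195, 0.2313]
tcp_rot: [2.221, 2.221, 0.0]
wrist_force: [-0.5, 0.2, -0.9]
width: 1.001
```

```bash
python3 - <<'E'
from h import *
d=grab('wrist','wrist1'); s=bot.read_state(); print(s['time'],s['tool_pos'],s['tcp_rot'],s['q'],d['xyz'],d['attitude'])
grab('scene','scene1')
E
```

```text
1.1 [0.47182717 0.21917549 0.23120479] [ 2.22240737e+00  2.21986429e+00 -2.55091958e-04] [ 3.87295400e-01 -3.04531497e-02  1.93098834e+00 -4.87182013e-04
  1.24104012e+00  3.88598097e-01] [0.47152321 0.30299012 0.3728232 ] [-3.29320810e-01  3.57798569e-04  1.52615900e-04]
```

View pics/wrist1.png

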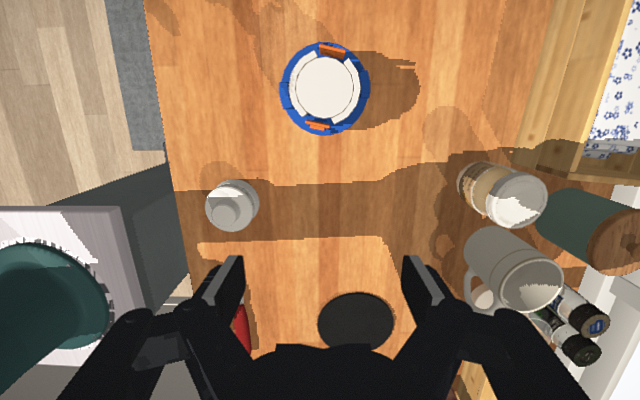

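The wrist view shows the tub at (325,88), with the tabs at about (332,49) and (318,126). I'll measure the cap's centre and the direction of the tab line.

```bash
python3 - <<'E'
from h import *
d=load('wrist1'); im=d['pixels']
i=im[30:150,260:390]; cv2.imwrite('pics/capz.png',cv2.resize(i,None,fx=6,fy=5,interpolation=cv2.INTER_CUBIC)[...,::-1])
roi=np.zeros((400,640),bool); roi[30:150,260:390]=1
hsv=cv2.cvtColor(im,cv2.COLOR_RGB2HSV)
blue=((hsv[...,0]>100)&(hsv[...,0]<130)&(hsv[...,1]>130)&roi).astype(np.uint8)
org=((hsv[...,0]<14)&(hsv[...,1]>170)&roi).astype(np.uint8)
wh=((hsv[...,1]<60)&(hsv[...,2]>150)&roi).astype(np.uint8)
for n,m in(('blue',blue),('org',org),('wh',wh)):
    N,l,st,ce=cv2.connectedComponentsWithStats(m)
    print(n,[(st[k].tolist(),ce[k].round(1).tolist()) for k in range(1,N) if st[k][4]>15])
# blue hull
pts=cv2.findNonZero(blue).reshape(-1,2)
# depth cloud near tub
vv,uu=np.where(roi); P=bydepth(d,np.c_[uu,vv]); 
z=P[:,2]
for lo,hi in((.094,.1015),(.103,.109),(.056,.066)):
    Q=P[(z>lo)&(z<hi)]; print(lo,len(Q),Q[:,:2].mean(0),Q[:,:2].min(0),Q[:,:2].max(0), cv2.minEnclosingCircle(Q[:,:2].astype(np.float32)*1000))
l=onplane(d,[[332,49],[318,126]],.105);print(l)
E
```

```text
blue [([279, 42, 91, 93, 1877], [324.3, 93.6])]
org [([320, 45, 25, 14, 218], [331.8, 51.0]), ([306, 121, 24, 9, 118], [317.3, 125.0])]
wh [([289, 50, 71, 74, 3825], [323.9, 87.0])]
0.094 3796 [0.47290544 0.32169522] [0.43877187 0.28717892] [0.50636811 0.35393171] ((472.90771484375, 321.0218200683594), 34.140926361083984)
0.103 201 [0.47366219 0.32646583] [0.45468469 0.28553538] [0.49090975 0.35635785] ((472.6282043457031, 320.62908935546875), 35.742576599121094)
0.056 1716 [0.47201292 0.31657081] [0.42847712 0.27382736] [0.51751432 0.36713288] ((472.8509216308594, 320.7961730957031), 47.092105865478516)
[[0.47949082 0.3520314  0.105     ]
 [0.46694862 0.28653827 0.105     ]]
```

View pics/capz.png

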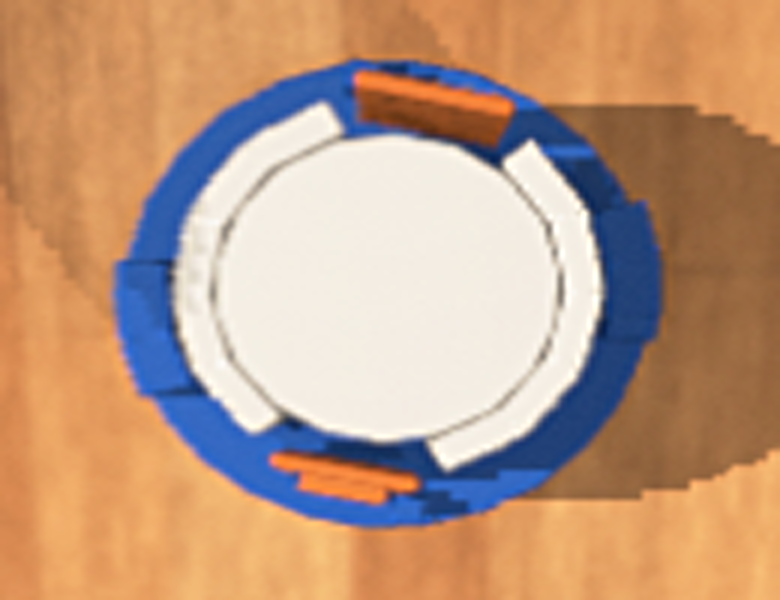

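```bash
python3 - <<'E'
from h import *
d=load('wrist1')
vv,uu=np.mgrid[30:150,260:390]; P=bydepth(d,np.c_[uu.ravel(),vv.ravel()])
Q=P[(P[:,2]>.103)&(P[:,2]<.109)]
A=Q[Q[:,1]>.32];B=Q[Q[:,1]<.32]
# top rim pixel extents
for q in(A,B):
    r=cv2.minAreaRect(q[:,:2].astype(np.float32)*1000); print(len(q),q.mean(0),r)
    vx,vy,_,_=cv2.fitLine(q[:,:2].astype(np.float32),cv2.DIST_L2,0,.01,.01).ravel(); print(np.degrees(np.arctan2(vy,vx)))
a=np.array(cv2.minAreaRect(A[:,:2].astype(np.float32)*1000)[0]);b=np.array(cv2.minAreaRect(B[:,:2].astype(np.float32)*1000)[0])
print((a+b)/2, np.degrees(np.arctan2(*(a-b)[::-1])))
hsv=cv2.cvtColor(d['pixels'],cv2.COLOR_RGB2HSV)
# top-edge of tabs via pixels: the tab rim lines from the zoom (6x,5x)
px=lambda x,y:[260+x/6,30+y/5]
L=onplane(d,[px(355,76),px(515,108),px(272,460),px(420,485)],.106); print(L)
print([np.degrees(np.arctan2(*(L[i+1]-L[i])[1::-1])) for i in(0,2)])
E
```

```text
119 [0.4791649  0.3525943  0.10454669] ((479.55889892578125, 352.7840881347656), (3.891791343688965, 23.467851638793945), 78.64974975585938)
-12.512784
82 [0.46567655 0.28854769 0.10467815] ((465.9497985839844, 288.4189147949219), (2.9858086109161377, 23.497507095336914), 77.98241424560547)
-12.132764
[472.75434875 320.60150146] 78.06145440373302
[[0.46831308 0.35483563 0.106     ]
 [0.4915412  0.34981734 0.106     ]
 [0.45514338 0.29024117 0.106     ]
 [0.47823646 0.28568913 0.106     ]]
[np.float64(-12.191030466421616), np.float64(-11.15102972640378)]
```

The cap centre is (0.4728, 0.3206) and the tab line is at yaw 78°. I'll turn the tool clockwise by 102°, which puts q6 near 2.35, stop above the cap and check.

>>> {"api": "move_arm", "payload": {
  "steps": [
    [100.6,1.8,80,102,100],
    [100.6,1.8,80,102,100],
    [100.6,1.8,80,102,100],
    [100.6,1.8,80,102,100],
    [100.6,1.8,80,102,100],
    [100.6,1.8,80,102,100],
    [100.6,1.8,80,102,100],
    [100.6,1.8,80,102,100],
    [100.6,1.8,80,102,100],
    [100.6,1.8,80,102,100],
    [100.6,1.8,80,102,100],
    [100.6,1.8,80,102,100],
    [100.6,1.8,80,102,100],
    [100.6,1.8,80,102,100],
    [100.6,1.8,80,102,100]
  ]
}}

```text
time: 2.65
tool_pos: [0.4733, 0.3201, 0.1512]
tcp_rot: [3.124, -0.327, -0.0]
wrist_force: [-0.7, 0.1, -1.0]
width: 0.998
```

```bash
python3 - <<'E'
from h import *
d=grab('wrist','wrist2'); s=bot.read_state(); print(s['time'],s['tool_pos'],s['q'],s['wrist_force']); M=R.from_rotvec(s['tcp_rot']).as_matrix(); print(M.round(4), np.degrees(np.arctan2(M[1,1],M[0,1])))
vv,uu=np.mgrid[0:400,0:640]; P=bydepth(d,np.c_[uu.ravel(),vv.ravel()]); 
n=np.hypot(P[:,0]-.4728,P[:,1]-.3206)<.06
for lo,hi in((.094,.1015),(.103,.109),(.056,.066)):
    Q=P[n&(P[:,2]>lo)&(P[:,2]<hi)]; print(lo,len(Q),cv2.minEnclosingCircle(Q[:,:2].astype(np.float32)*1000),np.median(Q[:,2]))
grab('side','side2')
E
```

```text
2.7 [0.47319295 0.32027642 0.151188  ] [ 5.51424342e-01  1.33394256e-01  1.91274700e+00 -4.74961168e-06
  1.09554902e+00  2.33077479e+00] [-0.15734784  0.09008627  0.59512282]
[[ 9.783e-01 -2.070e-01 -1.000e-04]
 [-2.070e-01 -9.783e-01 -1.000e-04]
 [-1.000e-04  1.000e-04 -1.000e+00]] -101.94914602452009
0.094 4988 ((474.5932312011719, 320.64837646484375), 35.429473876953125) 0.09701345914908356
0.103 248 ((473.09747314453125, 320.732177734375), 35.97762680053711) 0.1046193240470497
0.056 1985 ((473.2556457519531, 320.8352355957031), 46.9764518737793) 0.06002504829280042
```

View pics/wrist2.png

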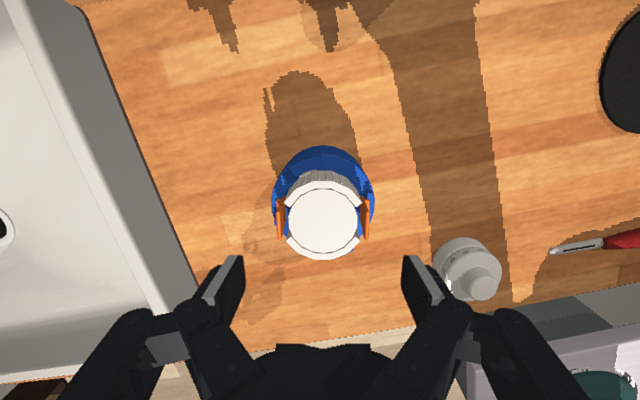

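The jaws line up with the tabs, which sit symmetrically at (281,219) and (366,219). Next I descend and squeeze at 22 N.

>>> {"api": "move_arm", "payload": {
  "steps": [
    [0,0,40,0,100],
    [0,0,76,0,100],
    [0,0,76,0,100],
    [0,0,76,0,100],
    [0,0,76,0,0],
    [0,0,76,0,0],
    [0,0,76,0,0],
    [0,0,76,0,0],
    [0,0,76,0,0],
    [0,0,76,0,0],
    [0,0,76,0,0],
    [0,0,76,0,0]
  ],
  "newtons": 22
}}

```text
time: 3.95
tool_pos: [0.4746, 0.3209, 0.0792]
tcp_rot: [-3.123, 0.327, -0.006]
wrist_force: [-2.0, -4.0, 9.4]
width: 0.674
```

```bash
python3 - <<'E'
from h import *
d=grab('wrist','wrist3'); s=bot.read_state(); print(s['time'],s['tool_pos'],s['wrist_force'],s['torque'],s['width'],s['width']*85)
E
```

```text
4.0 [0.4745938  0.32093079 0.07921797] [-2.72392744 -4.58603139  9.47589833] [-0.78727387  0.44927889 -0.01183357] 0.6769415938420144 57.54003547657122
```

View pics/wrist3.png

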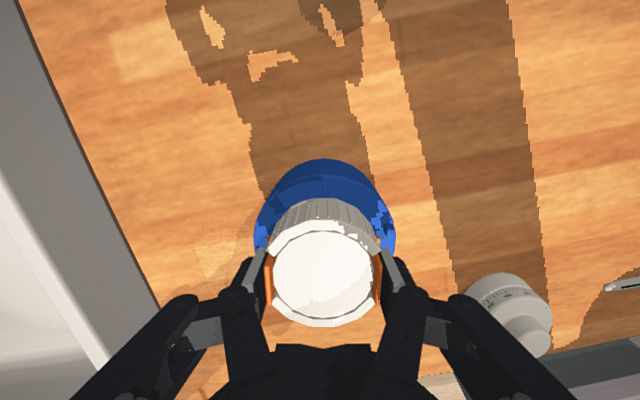

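The tabs are squeezed: width is 57 mm and the grip is symmetric. I'll relieve the slight downward push, then turn 52° anticlockwise.

>>> {"api": "move_arm", "payload": {
  "steps": [
    [0,0,-3,0,0],
    [0,0,-3,-6,0],
    [0,0,-3,-12,0],
    [0,0,-3,-18,0],
    [0,0,-3,-24,0],
    [0,0,-3,-30,0],
    [0,0,-3,-36,0],
    [0,0,-3,-42,0],
    [0,0,-3,-48,0],
    [0,0,-3,-52,0],
    [0,0,-3,-52,0],
    [0,0,-3,-52,0]
  ]
}}

```text
time: 5.2
tool_pos: [0.4735, 0.3213, 0.0795]
tcp_rot: [-2.952, -1.072, -0.003]
wrist_force: [-0.4, 0.0, 2.7]
width: 0.673
```

```bash
python3 - <<'E'
from h import *
d=grab('wrist','wrist4'); s=bot.read_state(); print(s['time'],s['tool_pos'],s['wrist_force'],s['torque'],s['width'],s['width']*85)
M=R.from_rotvec(s['tcp_rot']).as_matrix(); print(np.degrees(np.arctan2(M[1,1],M[0,1])))
grab('side','side4')
E
```

```text
5.25 [0.47348566 0.32129405 0.079467  ] [-0.82962896  0.3350246   3.33879489] [0.0605758  0.00941985 0.05085249] 0.6732483687188573 57.22611134110287
-50.08135405725906
```

View pics/wrist4.png

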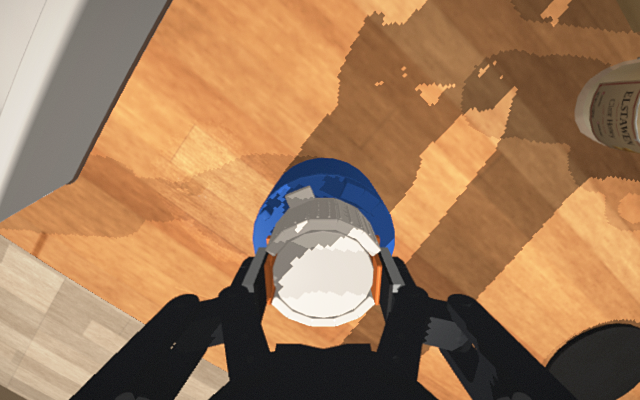

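The cap turned with the tool, now at yaw -50° with low forces, and its lug shows at (300,193). I'll lift straight up.

>>> {"api": "move_arm", "payload": {
  "steps": [
    [0,0,-10,0,0],
    [0,0,-20,0,0],
    [0,0,-35,0,0],
    [0,0,-50,0,0],
    [0,0,-75,0,0],
    [0,0,-100,0,0],
    [0,0,-100,0,0],
    [0,0,-100,0,0]
  ]
}}

```text
time: 6.1
tool_pos: [0.4729, 0.3206, 0.1794]
tcp_rot: [-2.952, -1.074, -0.002]
wrist_force: [-0.3, -0.1, -1.7]
width: 0.67
```

```bash
python3 - <<'E'
from h import *
d=grab('side','side5'); s=bot.read_state(); print(s['time'],s['tool_pos'],s['q'],s['wrist_force'],s['torque'],s['width'],s['width']*85)
i=d['pixels'][200:310,270:400]; cv2.imwrite('pics/side5z.png',cv2.resize(i,None,fx=5,fy=5,interpolation=cv2.INTER_CUBIC)[...,::-1])
grab('wrist','wrist5')
E
```

```text
6.15 [0.47214193 0.32015323 0.17797056] [ 5.52231464e-01  1.08095915e-01  1.88849591e+00 -4.97246140e-05
  1.14613357e+00  1.42500920e+00] [-0.63904547 -0.26094504 -0.98499823] [-0.00609371  0.00590278  0.01571634] 0.6692257816065863 56.88419143655984
```

View pics/side5z.png

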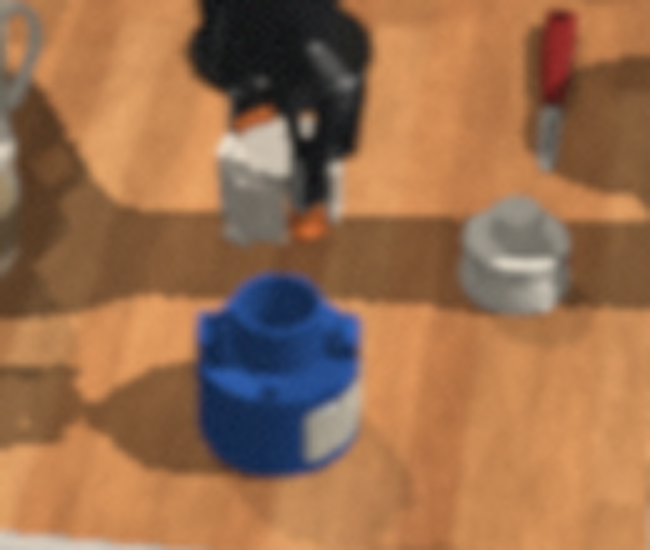

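View pics/wrist5.png

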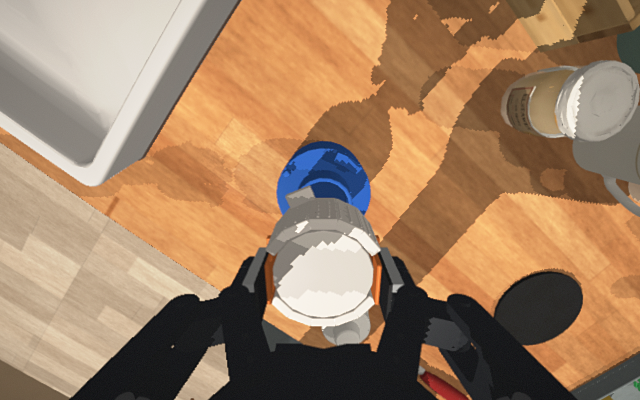

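The cap is off the neck and upright, with the tub open. Next I measure the coaster precisely from the earlier views.

```bash
python3 - <<'E'
from h import *
def circ(tag,box):
    d=load(tag); x0,y0,x1,y1=box
    m=np.zeros((400,640),np.uint8); m[y0:y1,x0:x1]=(d['pixels'][y0:y1,x0:x1].max(2)<62)
    m=cv2.morphologyEx(m,cv2.MORPH_OPEN,np.ones((3,3)))
    N,l,st,ce=cv2.connectedComponentsWithStats(m); k=1+np.argmax(st[1:,4])
    c=cv2.findContours((l==k).astype(np.uint8),cv2.RETR_EXTERNAL,cv2.CHAIN_APPROX_NONE)[0][0].reshape(-1,2)
    c=cv2.convexHull(c).reshape(-1,2)
    P=onplane(d,c,.006)[:,:2]*1000
    A=np.c_[2*P,np.ones(len(P))]; sol=np.linalg.lstsq(A,(P**2).sum(1),rcond=None)[0]
    print(tag,st[k],sol[:2],np.sqrt(sol[2]+sol[:2]@sol[:2]),cv2.minEnclosingCircle(P.astype(np.float32)))
circ('wrist0',(165,145,275,250)); circ('wrist5',(480,260,600,355)); circ('side0',(300,195,352,226)); circ('scene0',(305,205,360,240))
E
```

```text
wrist0 [ 174  157   91   86 6056] [527.34914988 -41.98591105] 63.98512337537391 ((527.3895874023438, -41.945335388183594), 64.55891418457031)
wrist5 [ 480  272  102   83 5968] [508.95354696 -37.87917655] 76.78180247971146 ((504.3968811035156, -40.134212493896484), 85.27056121826172)
side0 [309 200  34  20 557] [526.31761335 -38.4028137 ] 60.01588021922322 ((526.0108032226562, -38.180084228515625), 60.851444244384766)
scene0 [313 212  41  24 794] [521.95945544 -45.48410686] 62.16512449333192 ((521.8704223632812, -45.35839080810547), 62.998748779296875)
```

Coaster centre is taken as (0.527, -0.042), from the nearest wrist view. I'll carry the cap there at the present height.

>>> {"api": "move_arm", "payload": {
  "steps": [
    [-10,16,0,0,0],
    [-30,49,0,0,0],
    [-55,90,0,0,0],
    [-80,130,0,0,0],
    [-105,171,0,0,0],
    [-130,212,0,0,0],
    [-155,253,0,0,0],
    [-175,286,0,0,0],
    [-187,305,0,0,0],
    [-191.6,312.6,0,0,0],
    [-191.6,312.6,0,0,0],
    [-191.6,312.6,0,0,0]
  ]
}}

```text
time: 7.4
tool_pos: [0.5263, -0.0411, 0.1774]
tcp_rot: [-2.951, -1.074, 0.002]
wrist_force: [0.7, 0.9, -1.4]
width: 0.667
```

```bash
python3 - <<'E'
from h import *
d=grab('wrist','wrist6'); s=bot.read_state(); print(s['time'],s['tool_pos'],s['wrist_force'],s['width']*85,d['xyz'],d['attitude'])
grab('side','side6');grab('scene','scene6')
M=R.from_rotvec(s['tcp_rot']).as_matrix(); print(np.degrees(np.arctan2(M[1,1],M[0,1])))
E
```

```text
7.45 [ 0.52641299 -0.04082087  0.17764494] [ 0.08205337  0.13702416 -0.74209652] 56.58540846701276 [0.59016621 0.01254742 0.31894004] [-0.30797541  0.14579113 -0.86378479]
-49.94784939375962
```

View pics/wrist6.png

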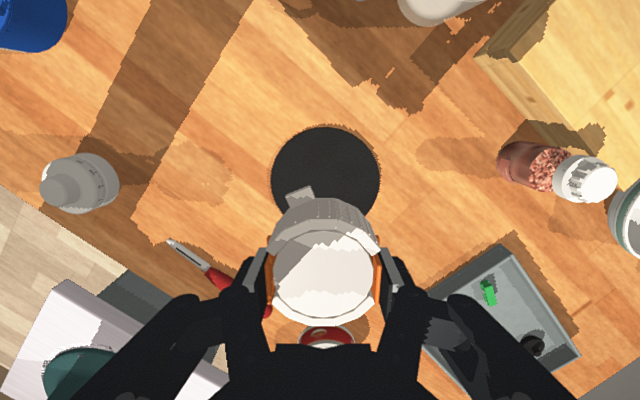

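View pics/scene6.png

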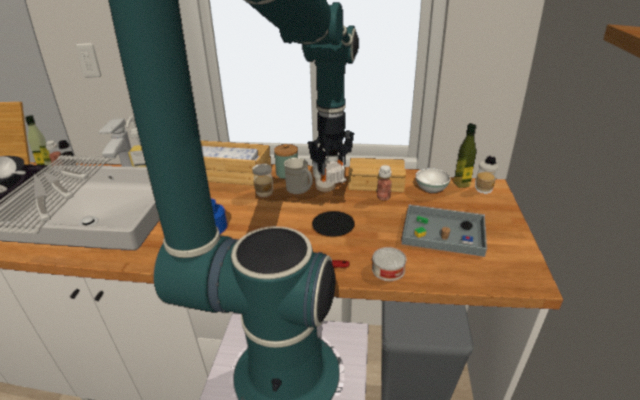

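The wrist view shows the coaster arc behind the cap at cols 272–380 and rows 126–200. I'll fit a circle to that arc to check the centre.

```bash
python3 - <<'E'
from h import *
d=load('wrist6')
m=np.zeros((400,640),np.uint8); m[115:196,262:392]=(d['pixels'][115:196,262:392].max(2)<62)
m=cv2.morphologyEx(m,cv2.MORPH_OPEN,np.ones((3,3)))
N,l,st,ce=cv2.connectedComponentsWithStats(m); k=1+np.argmax(st[1:,4]); print(st[k])
c=cv2.findContours((l==k).astype(np.uint8),cv2.RETR_EXTERNAL,cv2.CHAIN_APPROX_NONE)[0][0].reshape(-1,2)
c=c[c[:,1]<188]
c=c[~((np.abs(c[:,0]-300)<20)&(c[:,1]>170))]
P=onplane(d,c+0.0,.006)[:,:2]*1000
A=np.c_[2*P,np.ones(len(P))]; sol=np.linalg.lstsq(A,(P**2).sum(1),rcond=None)[0]
r=np.hypot(*(P-sol[:2]).T);print(len(P),sol[:2],r.mean(),r.std())
from scipy.optimize import least_squares
print(least_squares(lambda p:np.hypot(*(P-p).T)-65,sol[:2]).x)
E
```

```text
[ 271  128  108   68 5924]
166 [527.09335853 -42.66158733] 62.618817365277124 0.33321605923497444
[524.7852142  -44.60288884]
```

Both fits agree at about (0.527, -0.042). I'll lower to just above the coaster and then make contact gently.

>>> {"api": "move_arm", "payload": {
  "steps": [
    [0,-0.5,40,0,0],
    [0,-0.5,80,0,0],
    [0,-0.5,115,0,0],
    [0,-0.5,135,0,0],
    [0,-0.5,147,0,0],
    [0,-0.5,152,0,0],
    [0,-0.5,154,0,0],
    [0,-0.5,155,0,0],
    [0,-0.5,155,0,0]
  ]
}}

```text
time: 8.45
tool_pos: [0.5278, -0.0417, 0.0245]
tcp_rot: [2.951, 1.074, 0.003]
wrist_force: [0.9, -0.6, -1.6]
width: 0.666
```

```bash
python3 - <<'E'
from h import *
s=bot.read_state(); print(s['time'],s['tool_pos'],s['wrist_force'],s['torque'],s['width']*85)
d=grab('side','side7')
i=d['pixels'][160:250,270:380]; cv2.imwrite('pics/side7z.png',cv2.resize(i,None,fx=6,fy=6,interpolation=cv2.INTER_CUBIC)[...,::-1])
E
```

```text
8.45 [ 0.52780876 -0.04171799  0.0244983 ] [ 0.86096004 -0.59799726 -1.58800193] [0.01424175 0.0145531  0.07523577] 56.603163190511516
```

View pics/side7z.png

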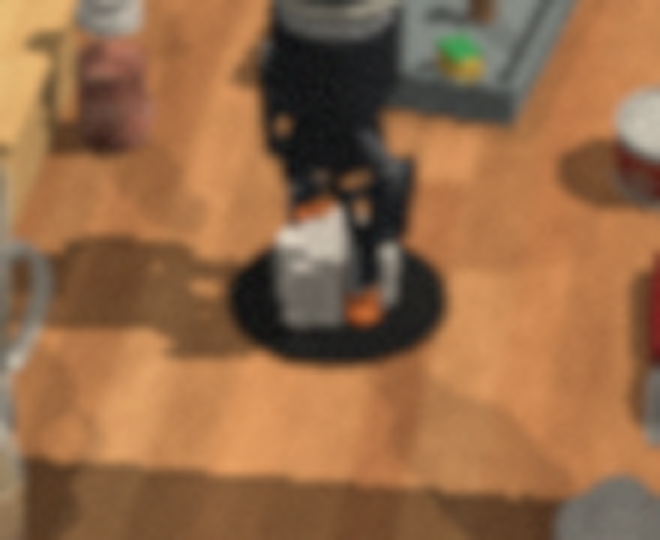

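Not touching yet: force is about -1.6 N, which is the cap's weight. I'll lower it in half-millimetre steps.

>>> {"api": "move_arm", "payload": {
  "steps": [
    [0,0,1,0,0],
    [0,0,1.5,0,0],
    [0,0,2,0,0],
    [0,0,2,0,0]
  ]
}}

```text
time: 8.9
tool_pos: [0.5273, -0.0418, 0.0226]
tcp_rot: [2.952, 1.074, 0.001]
wrist_force: [-2.4, -0.2, 7.1]
width: 0.669
```

Contact is at 7 N, so the cap is seated. I'll ease off slightly, open and then retreat straight up.

>>> {"api": "move_arm", "payload": {
  "steps": [
    [0,0,-0.5,0,0],
    [0,0,-0.5,0,72],
    [0,0,-0.5,0,80],
    [0,0,-0.5,0,88],
    [0,0,-0.5,0,100],
    [0,0,-0.5,0,100],
    [0,0,-0.5,0,100],
    [0,0,-20,0,100],
    [0,0,-50,0,100],
    [0,0,-95,0,100],
    [0,0,-140,0,100],
    [0,0,-180,0,100],
    [0,0,-180,0,100],
    [0,0,-180,0,100]
  ]
}}

```text
time: 10.3
tool_pos: [0.5276, -0.0418, 0.2029]
tcp_rot: [2.951, 1.074, 0.005]
wrist_force: [-0.5, 0.9, -0.5]
width: 1.003
```

```bash
python3 - <<'E'
from h import *
d=grab('wrist','wrist8'); s=bot.read_state(); print(s['time'],s['tool_pos'],s['wrist_force'],s['width']*85,d['xyz'],d['attitude'])
vv,uu=np.mgrid[0:400,0:640]; P=bydepth(d,np.c_[uu.ravel(),vv.ravel()]); 
n=np.hypot(P[:,0]-.527,P[:,1]+.042)<.07
for lo,hi in((.037,.044),(.046,.054)):
    Q=P[n&(P[:,2]>lo)&(P[:,2]<hi)]; print(lo,len(Q),cv2.minEnclosingCircle(Q[:,:2].astype(np.float32)*1000),np.median(Q[:,2]))
d=grab('side','side8')
i=d['pixels'][160:250,270:380]; cv2.imwrite('pics/side8z.png',cv2.resize(i,None,fx=6,fy=6,interpolation=cv2.INTER_CUBIC)[...,::-1])
E
```

```text
10.35 [ 0.52632323 -0.0416078   0.20102845] [-0.23908283 -0.42852329  0.06498896] 84.9076263222529 [0.59076232 0.0120662  0.34468453] [-0.30694277  0.14035192 -0.86475907]
0.037 2314 ((526.17626953125, -40.954158782958984), 34.93062973022461) 0.04003732062155188
0.046 115 ((524.8295288085938, -41.8482666015625), 35.887718200683594) 0.04775712470664062
```

View pics/wrist8.png

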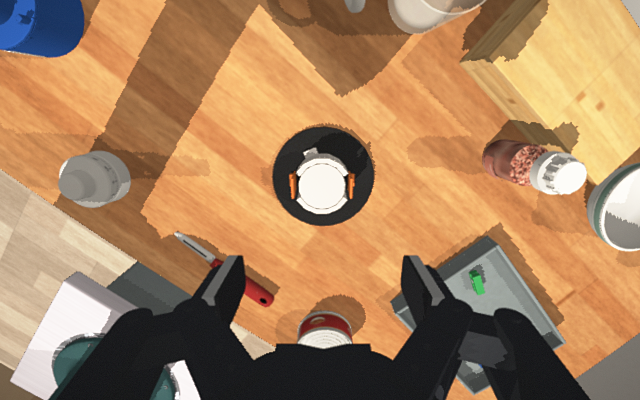

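View pics/side8z.png

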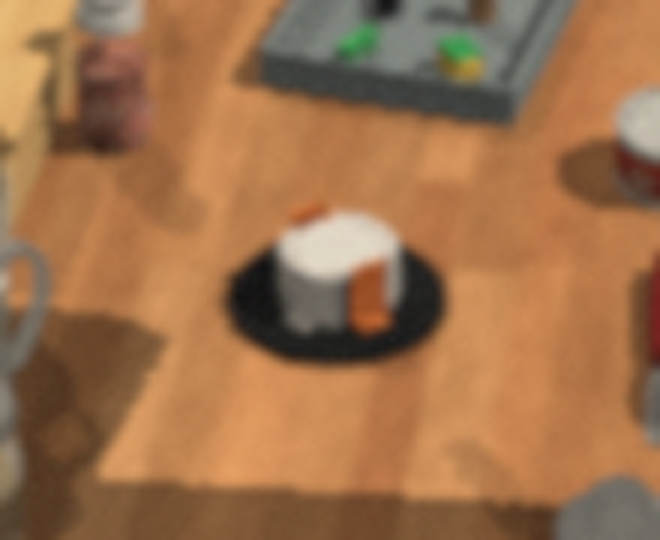

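The cap stands upright, centred on the coaster to within about 2 mm, with both tabs sprung back. Next is the tablet's rough position.

```bash
python3 - <<'E'
from h import *
d=grab('scene','scene8')
m=np.zeros((400,640),np.uint8); hsv=cv2.cvtColor(d['pixels'],cv2.COLOR_RGB2HSV)
m=((hsv[...,0]>108)&(hsv[...,0]<135)&(hsv[...,1]>110)).astype(np.uint8); m[:,:400]=0; m[:200]=0;m[260:]=0
N,l,st,ce=cv2.connectedComponentsWithStats(m); 
for k in range(1,N):
  if st[k,4]>8: print(st[k],ce[k],onplane(d,[ce[k]],.019))
print(onplane(d,[[407,209],[485.,216],[403,243],[485,255]],.028))
E
```

```text
[468 237   5   4  12] [470.66666667 238.75      ] [[ 0.45986217 -0.44098054  0.019     ]]
[[ 0.58359828 -0.2679528   0.028     ]
 [ 0.56479582 -0.50096153  0.028     ]
 [ 0.41375958 -0.24828894  0.028     ]
 [ 0.37944517 -0.46318415  0.028     ]]
```

>>> {"api": "move_arm", "payload": {
  "steps": [
    [-303,260,0,0,100],
    [-303,260,0,0,100],
    [-303,260,0,0,100],
    [-303,260,0,0,100],
    [-303,260,0,0,100],
    [-303,260,0,0,100],
    [-303,260,0,0,100],
    [-303,260,0,0,100],
    [-303,260,0,0,100],
    [-303,260,0,0,100],
    [-303,260,0,0,100]
  ]
}}

```text
time: 11.55
tool_pos: [0.4611, -0.4341, 0.1994]
tcp_rot: [-2.949, -1.074, 0.002]
wrist_force: [0.1, 1.5, -0.0]
width: 1.0
```

```bash
python3 - <<'E'
from h import *
d=grab('wrist','wrist9'); s=bot.read_state(); print(s['time'],s['tool_pos'],s['q'],d['xyz'],d['attitude'])
E
```

```text
11.6 [ 0.46145615 -0.43390066  0.1999352 ] [-7.94139867e-01  2.08695530e-01  1.73021436e+00  3.64421292e-04
  1.20534327e+00  7.73913714e-02] [ 0.52504133 -0.38078171  0.3410285 ] [-0.30633471  0.14689704 -0.86350583]
```

View pics/wrist9.png

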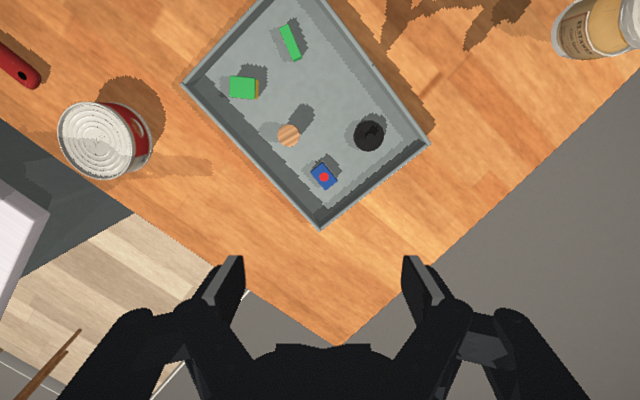

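The wrist view shows the tablet (blue with a red dot) at (323,176), the cork at (289,134), the plug at (369,135) and the tray corner at (320,228). I'll measure these.

```bash
python3 - <<'E'
from h import *
d=load('wrist9'); im=d['pixels']; hsv=cv2.cvtColor(im,cv2.COLOR_RGB2HSV)
i=im[110:235,260:400]; cv2.imwrite('pics/tabz.png',cv2.resize(i,None,fx=5,fy=4.6,interpolation=cv2.INTER_CUBIC)[...,::-1])
roi=np.zeros((400,640),bool); roi[155:200,300:345]=1
b=((((hsv[...,0]>105)&(hsv[...,0]<135)&(hsv[...,1]>130))|((hsv[...,1]>150)&((hsv[...,0]<10)|(hsv[...,0]>170))))&roi).astype(np.uint8)
red=((hsv[...,1]>150)&((hsv[...,0]<8)|(hsv[...,0]>170))&roi)
vv,uu=np.where(red); print('red',len(vv),uu.mean(),vv.mean(),onplane(d,[[uu.mean(),vv.mean()]],.019))
vv,uu=np.where(roi); P=bydepth(d,np.c_[uu,vv]); Q=P[(P[:,2]>.016)&(P[:,2]<.024)]
r=cv2.minAreaRect(Q[:,:2].astype(np.float32)*1000); print(len(Q),r,np.median(Q[:,2]))
vv,uu=np.where(b>0); P=onplane(d,np.c_[uu,vv],.019); r=cv2.minAreaRect(P[:,:2].astype(np.float32)*1000); print('col',len(P),r)
print(cv2.boxPoints(r))
w,v=np.linalg.eigh(np.cov(P[:,:2].T)); print('long axis',np.degrees(np.arctan2(v[1,1],v[0,1])),np.sqrt(w*12)*1000,P.mean(0))
print('cork,plug', bydepth(d,[[289,134],[369,135]]))
print('tray corners',onplane(d,[[320,229],[183,84],[429,142]],.028))
E
```

```text
red 58 323.3965517241379 176.39655172413794 [[ 0.46481706 -0.43083336  0.019     ]]
395 ((464.515625, -430.9267578125), (30.01988410949707, 19.9869327545166), 78.64713287353516) 0.01816000816284974
col 346 ((465.1309509277344, -430.69671630859375), (28.81684112548828, 19.119853973388672), 79.06988525390625)
[[ 453.01245 -443.03107]
 [ 471.78546 -446.65643]
 [ 477.24945 -418.36237]
 [ 458.47644 -414.737  ]]
long axis 79.00496487150954 [19.37105287 29.75199218] [ 0.46532488 -0.43052562  0.019     ]
cork,plug [[ 0.47983203 -0.36926972  0.03429508]
 [ 0.5354155  -0.43825203  0.0256097 ]]
tray corners [[ 0.41245112 -0.46937784  0.028     ]
 [ 0.44775161 -0.24966861  0.028     ]
 [ 0.57347495 -0.49466838  0.028     ]]
```

View pics/tabz.png

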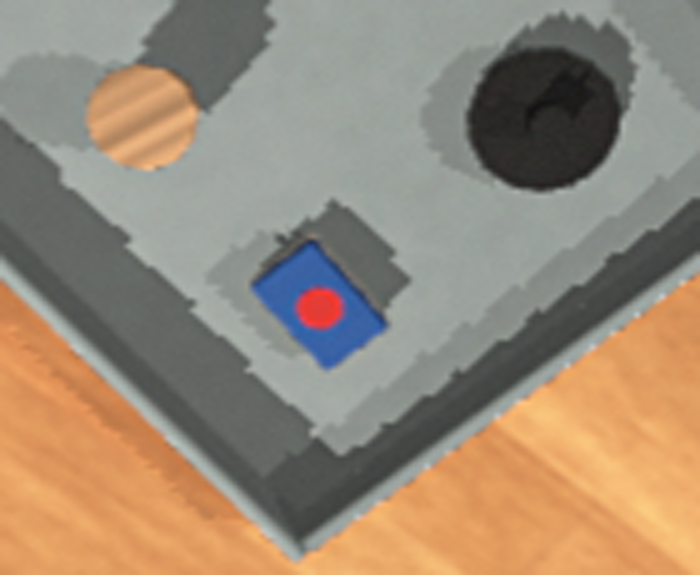

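Tablet centre is (0.4649, -0.4308), long axis at 79°, with about 40 mm to the tray walls. I'll grip across the 20 mm side, with the jaws at yaw -11°, a turn of -39° and a 45 % opening. First I go above it and check.

>>> {"api": "move_arm", "payload": {
  "steps": [
    [4.6,-0.2,40,-8,80],
    [4.6,-0.2,80,-16,60],
    [4.6,-0.2,120,-24,45],
    [4.6,-0.2,130,-32,45],
    [4.6,-0.2,130,-39,45],
    [4.6,-0.2,130,-39,45],
    [4.6,-0.2,130,-39,45],
    [4.6,-0.2,130,-39,45]
  ]
}}

```text
time: 12.4
tool_pos: [0.4658, -0.4322, 0.0722]
tcp_rot: [2.424, 1.996, 0.0]
wrist_force: [-0.2, 0.2, -0.8]
width: 0.451
```

```bash
python3 - <<'E'
from h import *
d=grab('wrist','wrist10'); s=bot.read_state(); print(s['time'],s['tool_pos'],s['width'],s['wrist_force'],d['xyz'],d['attitude'])
M=R.from_rotvec(s['tcp_rot']).as_matrix(); print(np.degrees(np.arctan2(M[1,1],M[0,1])))
vv,uu=np.mgrid[0:400,0:640]; P=bydepth(d,np.c_[uu.ravel(),vv.ravel()]); 
n=np.hypot(P[:,0]-.4649,P[:,1]+.4308)<.024
Q=P[n&(P[:,2]>.014)&(P[:,2]<.024)]
r=cv2.minAreaRect(Q[:,:2].astype(np.float32)*1000); print(len(Q),r,np.median(Q[:,2]))
E
```

```text
12.45 [ 0.46570831 -0.43238331  0.07218582] 0.45005675202893936 [ 0.52839987 -0.73645702 -0.11161963] [ 0.48156995 -0.35017511  0.21370843] [-0.32883757  0.03128105 -0.19102818]
-11.047361879138395
948 ((464.62762451171875, -430.6239318847656), (29.99822425842285, 20.018009185791016), 78.8780517578125) 0.018016596540441063
```

View pics/wrist10.png

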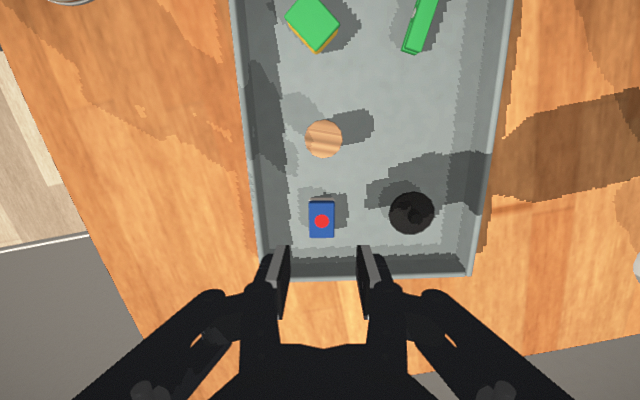

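The tool is off by (-1.0, +1.6) mm from the tablet. I'll correct that, descend 64 mm and grip at 25 N.

>>> {"api": "move_arm", "payload": {
  "steps": [
    [1.4,-1.2,20,0,45],
    [1.4,-1.2,45,0,45],
    [1.4,-1.2,60,0,45],
    [1.4,-1.2,64,0,45],
    [1.4,-1.2,64,0,45],
    [1.4,-1.2,64,0,0],
    [1.4,-1.2,64,0,0],
    [1.4,-1.2,64,0,0],
    [1.4,-1.2,64,0,0],
    [1.4,-1.2,64,0,0],
    [1.4,-1.2,64,0,0],
    [1.4,-1.2,64,0,0]
  ],
  "newtons": 25
}}

```text
time: 13.65
tool_pos: [0.4649, -0.4317, 0.0086]
tcp_rot: [2.422, 1.997, 0.0]
wrist_force: [0.2, 0.6, 5.7]
width: 0.224
```

```bash
python3 - <<'E'
from h import *
d=grab('wrist','wrist11'); s=bot.read_state(); print(s['time'],s['tool_pos'],s['width']*85,s['wrist_force'])
E
```

```text
13.7 [ 0.46496764 -0.43171043  0.00861545] 19.377893650846637 [ 0.3159859  -0.53441984  6.60753067]
```

View pics/wrist11.png

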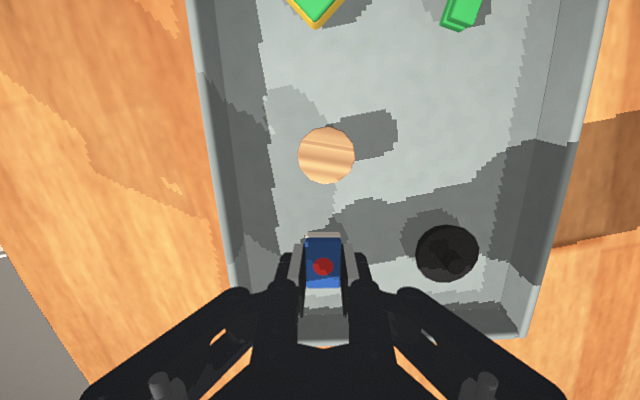

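The tablet is gripped at a width of 19.4 mm. I'll lift it clear of the tray.

>>> {"api": "move_arm", "payload": {
  "steps": [
    [0,0,-15,0,0],
    [0,0,-50,0,0],
    [0,0,-95,0,0],
    [0,0,-140,0,0],
    [0,0,-180,0,0],
    [0,0,-191,0,0],
    [0,0,-191,0,0]
  ]
}}

```text
time: 14.4
tool_pos: [0.4653, -0.432, 0.2018]
tcp_rot: [2.42, 1.995, 0.001]
wrist_force: [0.9, 0.2, -0.2]
width: 0.226
```

>>> {"api": "move_arm", "payload": {
  "steps": [
    [20,-3.7,0,0,0],
    [60,-11,0,0,0],
    [108,-20,0,0,0],
    [156,-28.7,0,0,0],
    [204,-37.6,0,0,0],
    [252,-46.4,0,0,0],
    [300,-55.3,0,0,0],
    [348,-64,0,0,0],
    [396,-73,0,0,0],
    [444,-81.8,0,0,0],
    [492,-90.6,0,0,0],
    [540,-99.5,0,0,0],
    [588,-108,0,0,0],
    [636,-117,0,0,0],
    [680,-125,0,0,0],
    [715,-131.7,0,0,0],
    [734,-135,0,0,0],
    [739.8,-136.3,0,0,0],
    [739.8,-136.3,0,0,0],
    [739.8,-136.3,0,0,0]
  ]
}}

```text
time: 16.4
tool_pos: [0.471, 0.3198, 0.1974]
tcp_rot: [2.425, 1.997, -0.003]
wrist_force: [-0.3, -0.0, -0.9]
width: 0.22
```

```bash
python3 - <<'E'
from h import *
d=grab('wrist','wrist12'); s=bot.read_state(); print(s['time'],s['tool_pos'],s['width']*85,s['wrist_force'],d['xyz'],d['attitude'])
vv,uu=np.mgrid[0:400,0:640]; P=bydepth(d,np.c_[uu.ravel(),vv.ravel()]); 
n=np.hypot(P[:,0]-.4728,P[:,1]-.3206)<.06
for lo,hi in((.088,.095),(.056,.0655)):
    Q=P[n&(P[:,2]>lo)&(P[:,2]<hi)]; print(lo,len(Q),cv2.minEnclosingCircle(Q[:,:2].astype(np.float32)*1000))
grab('side','side12')
M=R.from_rotvec(s['tcp_rot']).as_matrix(); print(np.degrees(np.arctan2(M[1,1],M[0,1])))
E
```

```text
16.45 [0.47125278 0.31975128 0.1977861 ] 18.894981941192977 [ 0.57685494  0.33240962 -0.40208486] [0.48708177 0.40196288 0.3388524 ] [-0.32966565  0.0336684  -0.19037273]
0.088 614 ((472.78460693359375, 320.8864440917969), 25.906906127929688)
0.056 3153 ((472.622802734375, 320.73321533203125), 46.85747528076172)
-11.0761942954837
```

View pics/wrist12.png

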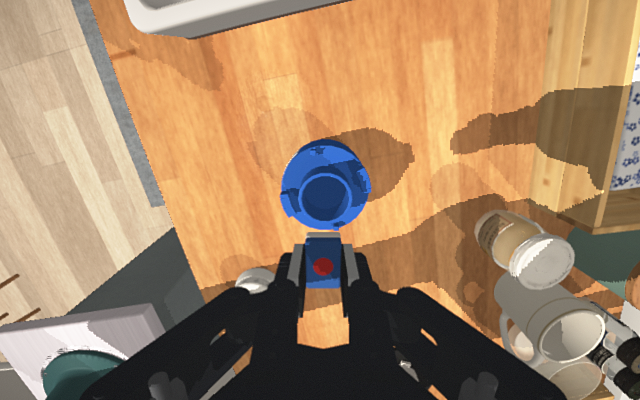

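The neck rim is centred at (0.4728, 0.3209). I'll correct by (0.6, 1.3) mm in the tool axes, go down to just above the rim and release.

>>> {"api": "move_arm", "payload": {
  "steps": [
    [0.6,1.3,40,0,0],
    [0.6,1.3,80,0,0],
    [0.6,1.3,97,0,0],
    [0.6,1.3,101,0,0],
    [0.6,1.3,101,0,0],
    [0.6,1.3,101,0,0]
  ]
}}

```text
time: 17.1
tool_pos: [0.4743, 0.3219, 0.099]
tcp_rot: [2.425, 1.997, 0.004]
wrist_force: [-0.4, 0.5, -0.1]
width: 0.226
```

```bash
python3 - <<'E'
from h import *
d=grab('wrist','wrist13'); s=bot.read_state(); print(s['time'],s['tool_pos'],s['width']*85,s['wrist_force'])
E
```

```text
17.15 [0.47442325 0.32217149 0.09934014] 19.0077274036575 [-0.29108572 -0.26826365 -0.35057475]
```

View pics/wrist13.png

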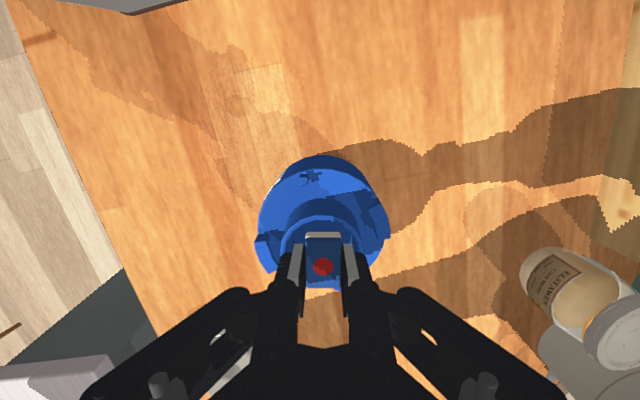

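>>> {"api": "move_arm", "payload": {
  "steps": [
    [-2,-1.3,1,0,0],
    [-2,-1.3,3,0,0],
    [-2,-1.3,3,0,0]
  ]
}}

```text
time: 17.45
tool_pos: [0.4712, 0.32, 0.0946]
tcp_rot: [2.424, 1.998, 0.001]
wrist_force: [0.5, -0.3, -0.0]
width: 0.224
```

This is within reading noise of the centre, with about 4 mm of clearance all round. Releasing.

>>> {"api": "move_arm", "payload": {
  "steps": [
    [0,0,0,0,35],
    [0,0,0,0,50],
    [0,0,0,0,60],
    [0,0,0,0,60],
    [0,0,0,0,60],
    [0,0,0,0,60],
    [0,0,-40,0,60],
    [-20,0,-85,0,60],
    [-60,0,-130,0,60],
    [-60,0,-130,0,60],
    [-60,0,-130,0,60]
  ]
}}

```text
time: 18.55
tool_pos: [0.4609, 0.2609, 0.2266]
tcp_rot: [2.425, 1.996, 0.007]
wrist_force: [-0.0, 0.3, -0.0]
width: 0.6
```

```bash
python3 - <<'E'
from h import *
d=grab('wrist','wrist14'); s=bot.read_state(); print(s['time'],s['tool_pos'],s['width']*85,s['wrist_force'])
e=grab('side','side14')
a=d['pixels'][100:260,220:440]; b=e['pixels'][190:310,270:390]
cv2.imwrite('pics/fin.png',np.hstack([cv2.resize(a,(440,320)),cv2.resize(b,(320,320),interpolation=cv2.INTER_CUBIC)])[...,::-1])
E
```

```text
18.6 [0.45999686 0.26106541 0.22456689] 50.68539871024468 [-1.10656074  0.42310584 -0.81727292]
```

View pics/fin.png

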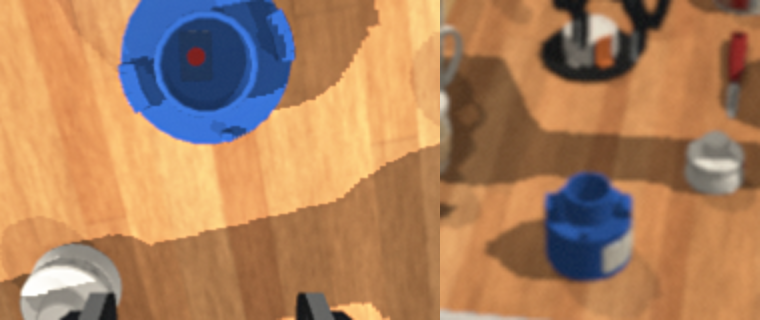

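View pics/wrist14.png

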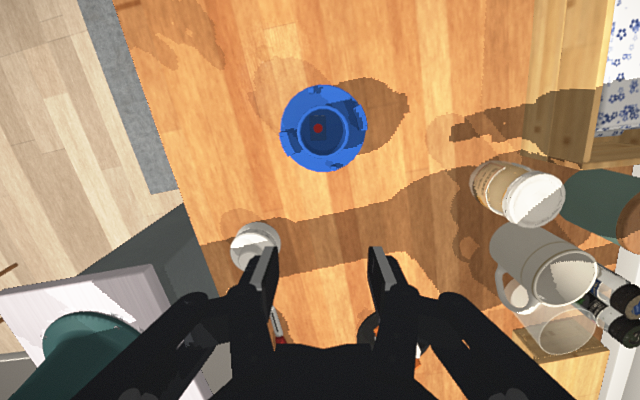

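The tablet lies inside the tub, with its red dot visible through the mouth at (318,128). The side view shows the cap still upright on the coaster, and the gripper is clear of everything. I'll hand the job in.

```bash
python3 -c "
from workcell import bot
s=bot.read_state(); print(s['time'],s['joint_vel'].round(3)); print(bot.finish_job())"
```

```text
18.65 [ 0.013  0.025  0.014 -0.     0.001 -0.001]
the job is handed in; nothing more can be done
None
```

The job is done and handed in at 18.7 s of the 61 s allowed. I squeezed both tabs at 22 N, turned the cap 52° anticlockwise while squeezed, lifted it off and stood it on the coaster. Then I picked the tablet out of the tray and dropped it into the open tub.

**Last checks:**
- **Tablet:** the wrist view shows it lying inside the tub, red dot up.
- **Cap:** after release it stood upright with both tabs sprung back, about 1–2 mm from the coaster's measured centre. The last side view shows it still standing.
- **Gripper:** it was empty, clear of everything and reading about 1 N. The highest reading between moves was about 11 N at the wrist.

**Disagreements:**
- The coaster centre differed by up to 5 mm between cameras. I used the nearest wrist view, which a second wrist fit matched to within 1 mm.
- Tool position readings scattered by about 1–2 mm between calls.
- I did not take a final close-up of the tray after lifting the tablet out. The pictures during the grasp show clear space between the fingers and the other things.

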